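Pack the empty lunch container

ROBOT

A 7-joint arm with a two-finger parallel gripper is mounted at the origin on the work surface. World frame = base frame: x ahead of the robot, y to its left, z up, the work surface at z = 0. Lengths are in m, angles in rad, forces in N, time in s.
With the tool pointing down it reaches from about 0.4 to 0.85 m from the base axis. Payload 10.4 kg.
Tool frame: the origin (TCP) lies midway between the tips of the shut fingers; the grasp point (between the pads) lies 19 mm behind it; y points along the fingers, x is the direction in which the jaws open and shut, and the axes are right-handed (so a half turn about y gives the same grasp; the last joint's range is limited). The gripper opens to 87 mm and grips with 3 to 60 N. Pads are 19 mm wide; open, the fingers measure 117 mm over their backs; the gripper's body (75 mm by 190 mm) begins 51 mm behind the grasp point.
Start: joints at [1.197, 0.332, -0.065, 1.46, 0.022, 1.35, -0.088], TCP at [0.215, -0.587, 0.223] pointing down, gripper open.
Joint ranges: [-2.6, 2.6], [-0.5, 2.12], [-1.47, 1.34], [0.16, 2.42], [-1.27, 4.41], [0.06, 2.06], [-2.6, 2.6]. Speed limits (rad/s): [2.22, 2.22, 2.79, 2.79, 3.14, 3.14, 3.14].

INTERFACE

Orientations are given as a unit quaternion [x, y, z, w].
In Python, from bench import * gives the robot as it stands.
- The arm moves only by the tool jog_arm, never from a script. Its argument "commands" is a list of rows, each an object with "translation": the shift along the world's x, y, z in mm, a list of three; "twist": the turn about the world's z in rad. A call has 1 to 20 rows; each row shifts and turns the commanded pose from where the row before left it; what a row does not reach is not made up. A row lasts 1/10 s, in which the tool goes at most 50 mm and 8.59 degrees, less where a joint would pass 70% of its speed; a pose out of reach is approached as far as the arm can. A call is refused whole if a number of a shift passes 50 or a number of a turn 0.15, either way. A call with a gripper value outside its range is refused whole. "grip" is the closure, from 0 (fully open) to 1 (shut), set as the call begins (left out, the last holds). The fingers move at their own pace and stop on an object; "grip_force" is the grip in N (left out, the last holds). Time passes only in rows, so rows that do not move let the fingers close. It gives the time, the measured TCP pose, the force and the opening at its end, in the units of the state.
- read_state(): the state, without advancing time (a new reading comes with each control period).
- camera(name): name is "scene" or "side" or "wrist"; returns a dict with "img" (400x640x3 uint8, red, green, blue), "fx", "fy", "cx", "cy" (pixels), "cam_to_world" (4x4, takes a point from camera to world coordinates). Camera axes: x right, y down, z forward; pixel columns grow to the right and rows downward; lengths in m; the calibration is good to about 2 mm. A picture is of the moment at which its call begins. There is no depth.
- close_job(): hands the job in, once; it reports no verdict.
The state is a dict: "time": time; "joint_positions": joint angles; "joint_vel": joint speeds; "joint_torque": joint torques, N m; "ee_pos": TCP position; "eef_rot": TCP orientation; "ft_force": force on the tool from outside, world axes, zero at the start; "torque": the same for the moment, N m; "width": finger opening in m.
Only numpy, scipy, OpenCV 4.12 (cv2) and the standard library are available. Lean on these libraries where they do the work, as an engineer would, in place of code of your own. Each camera call takes 0.05 s, during which the arm holds its last target.

TASK

Two of the three open glass containers already hold food and one is still empty: from just above it, gently tip all three tomatoes from the scoop into the empty one, without touching the tomatoes with the gripper. Lay the scoop back flat on the worktop, right way up, and close that container with the lid, set fully down all round. Leave the containers where they stand and do not disturb the other food or anything else on the worktop.

Things in the scene. Friction and masses are not known exactly. Their poses are not given: they have to be found in the camera images.
- box_a: one of the three alike open glass containers: outside 110 mm along its x, 130 mm along its y, 65 mm high; walls and floor 5 mm thick (opening 100 x 120 mm). Loose, about 0.45 kg. Origin: centre of its underside, z up
- box_b: one of the three alike open glass containers: outside 110 mm along its x, 130 mm along its y, 65 mm high; walls and floor 5 mm thick (opening 100 x 120 mm). Loose, about 0.45 kg. Origin: centre of its underside, z up
- box_c: one of the three alike open glass containers: outside 110 mm along its x, 130 mm along its y, 65 mm high; walls and floor 5 mm thick (opening 100 x 120 mm). Loose, about 0.45 kg. Origin: centre of its underside, z up
- corn: half corn cob, yellow, 78 mm long, 38 mm thick, lying in the middle of one of the containers. Origin: centre of its underside, x along the cob
- avocado: half avocado, cut face down, about 82 x 68 mm, 36 mm high, dark green, lying in one of the other two containers. Origin: underside, near the middle of its thick end
- tomato_1: ripe cherry tomato, a ball of 34 mm diameter, 22 g; origin at its centre. The three start loose in the scoop's pan and roll freely: a level scoop keeps them in, nose down by 30 to 45 degrees they roll out over its front lip
- tomato_2: ripe cherry tomato, a ball of 34 mm diameter, 22 g; origin at its centre. The three start loose in the scoop's pan and roll freely: a level scoop keeps them in, nose down by 30 to 45 degrees they roll out over its front lip
- tomato_3: ripe cherry tomato, a ball of 34 mm diameter, 22 g; origin at its centre. The three start loose in the scoop's pan and roll freely: a level scoop keeps them in, nose down by 30 to 45 degrees they roll out over its front lip
- scoop: open-fronted steel scoop, 0.16 kg, flat on the worktop. Origin: underside of the pan, on the centre line below the back wall; x to the open front (at the start roughly world -y, turned a little to +x), z up. Pan x 0 to 100 mm, 86 mm wide; back and side walls 36 mm high, 3 mm thick; floor 3 mm, flat to x = 66, then a 15 degree ramp up to the lip (top at x 100, z 12)
- scoop_grip (a point): good grip point on the axis of the scoop's black handle, at x -45, z 54 mm in the scoop's frame, axes as the scoop's. The handle is a straight bar 16 mm wide (y) and 22 mm deep, rising backwards at 25 degrees from x 0, z 33 to x -96, z 78 mm
- lid: plastic lid, 0.14 kg, right way up on the worktop. From below: plug 92 (x) x 112 (y) x 8 mm (4 mm play each side in a container's opening), plate 116 x 136 x 6 mm that rests on the rim, grip bar 14 (x) x 70 (y) mm from z 14 to 42 mm. Origin: centre of the plug's underside, z up. Seated, it is 57 mm above the container's origin; either way round fits
- salt: glass salt jar, 34 mm diameter, 70 mm high, between scoop and lid. Bystander. Origin: centre of its underside
- mill: dark wooden pepper mill, 52 mm diameter, 145 mm high, behind the containers. Bystander. Origin: centre of its underside
- mug: white mug, 80 mm diameter, 90 mm high, behind the containers. Bystander. Origin: centre of its underside
- oil: green glass oil bottle, 60 mm diameter, 190 mm high, at the left. Bystander. Origin: centre of its underside
There are look-alikes about, which are no part of the job. Leave any red look-alike of the corn alone.

How it is judged:
By the outcome, as a careful person would: the job done as asked, in the order asked, and still so for the second after the job is handed in, with the robot touching nothing.
It also fails if it takes over 72 s, if anything falls off the work surface, if the arm or the gripper's body presses on something with over 40 N, if the wrist force passes 120 N, or if a joint passes its speed limit or range.

## Working session

There is one attempt and no reset: what is moved stays moved. The work goes in short steps, Python scripts to look and compute and a tool call to move; the robot and the scene stay as the last step left them, time stands still between calls to the robot, and variables do not carry over. Pictures are saved under pics/ and viewed, and the job is handed in when it is done.

Besides the shell and the picture viewer there is one more tool, called after "Emit:" by a JSON object that holds its "fn" and its "kwargs". jog_arm: Moves the arm, as the interface text tells. Its arguments: {"type":"object","properties":{"commands":{"type":"array"},"grip":{"type":"number"},"grip_force":{"type":"number"}},"required":["commands"]}

```bash
ls -la; mkdir -p pics
python3 - <<'E'
from bench import *
import cv2
s=read_state()
for k,v in s.items(): print(k,v)
for n in ("scene","side","wrist"):
    c=camera(n); cv2.imwrite(f"pics/{n}0.png",c["img"][:,:,::-1]); print(n,c["fx"],c["fy"],c["cx"],c["cy"],c["cam_to_world"])
E
```

```text
total 12
drwxr-xr-x  3 agent agent 4096 Dec  6 04:50 .
drwxr-xr-x 23 root  root  4096 Dec  6 04:49 ..
drwxr-xr-x  2 agent agent 4096 Dec  6 04:50 pics
time 0.0
joint_positions [ 1.1974274   0.33283485 -0.06471092  1.46095984  0.02159938  1.34990784
 -0.08850349]
joint_vel [-1.63281835e-03 -2.78196871e-04  1.23949818e-03  1.32394027e-04
  3.96604332e-05 -5.26713582e-04  1.34108775e-03]
joint_torque [ 1.12519635e-04 -6.23256111e+01  2.47344375e-02 -3.89899564e+01
 -6.13058545e-02  3.98005592e-02  9.87357021e-05]
ee_pos [ 0.21462551 -0.58656866  0.22176825]
eef_rot [-0.57931091  0.40550047 -0.40465587  0.57984642]
ft_force [-0.29755617 -0.36458353 -0.02687413]
torque [ 0.03795029 -0.01084283 -0.0325676 ]
width 0.08687648964205763
scene 415.6790766254726 415.6790766254726 320.46714201873937 197.34845669156576 [[-0.43468397  0.76375646 -0.47720636  1.09818442]
 [ 0.90046299  0.35994038 -0.24415021  0.33910683]
 [-0.01470546 -0.53583485 -0.84419474  0.97590837]
 [ 0.          0.          0.          1.        ]]
side 487.8300348832468 487.8300348832468 323.14731931217665 200.73641222417908 [[-0.68659568 -0.34709569  0.63883563 -0.15180466]
 [-0.72699322  0.33767646 -0.59787579  0.77163082]
 [-0.00819964 -0.8749281  -0.48418341  0.64856698]
 [ 0.          0.          0.          1.        ]]
wrist 308.81838780133063 308.81838780133063 323.90674257737743 203.33625274885884 [[ 0.34371027 -0.91026084 -0.23084293  0.27735855]
 [-0.93907431 -0.33359231 -0.08279859 -0.56394663]
 [-0.00163912  0.24523739 -0.96946167  0.38482652]
 [ 0.          0.          0.          1.        ]]
```

View pics/scene0.png

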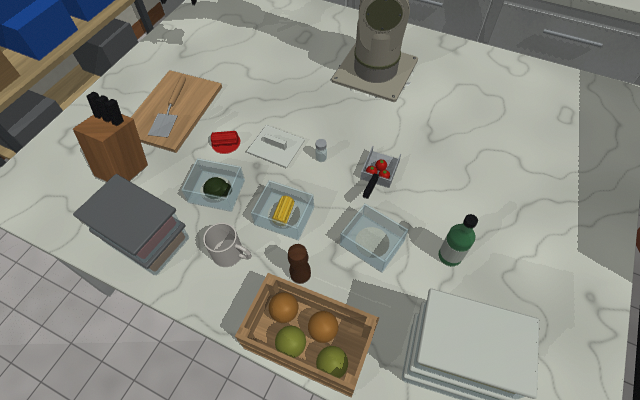

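View pics/side0.png

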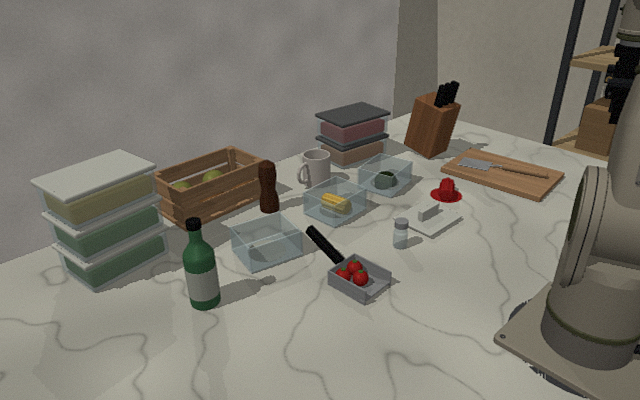

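View pics/wrist0.png

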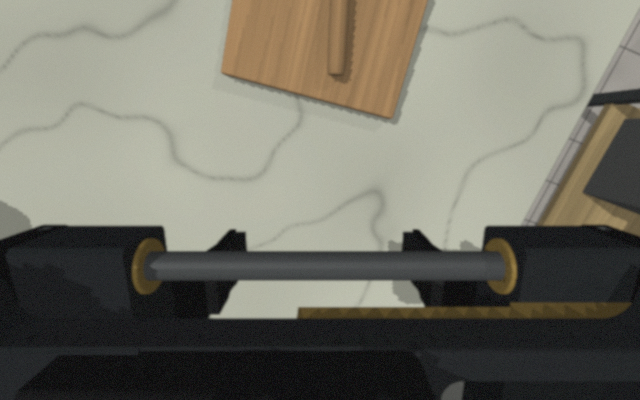

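Run:
```python
import cv2
a=cv2.imread("pics/scene0.png")
def crop(n,src,x0,y0,x1,y1,f):
    c=cv2.resize(src[y0:y1,x0:x1],None,fx=f,fy=f,interpolation=cv2.INTER_CUBIC)
    for x in range((x0+19)//20*20,x1,20):
        cv2.line(c,((x-x0)*f,0),((x-x0)*f,6),(0,0,255),1); cv2.putText(c,str(x),((x-x0)*f,18),0,.4,(0,0,255),1)
    for y in range((y0+19)//20*20,y1,20):
        cv2.line(c,(0,(y-y0)*f),(6,(y-y0)*f),(0,0,255),1); cv2.putText(c,str(y),(8,(y-y0)*f+4),0,.4,(0,0,255),1)
    cv2.imwrite(n,c)
crop("pics/c1.png",a,310,130,430,280,4)
crop("pics/c2.png",a,170,110,340,250,4)
b=cv2.imread("pics/side0.png")
crop("pics/c3.png",b,220,190,420,310,4)
```

```text
(no output)
```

View pics/c1.png

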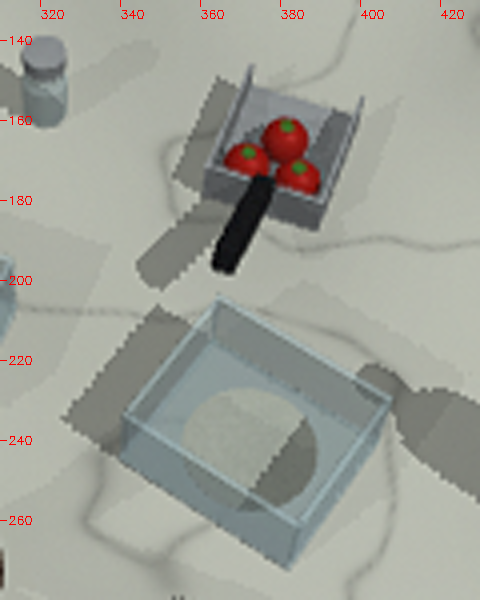

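View pics/c2.png

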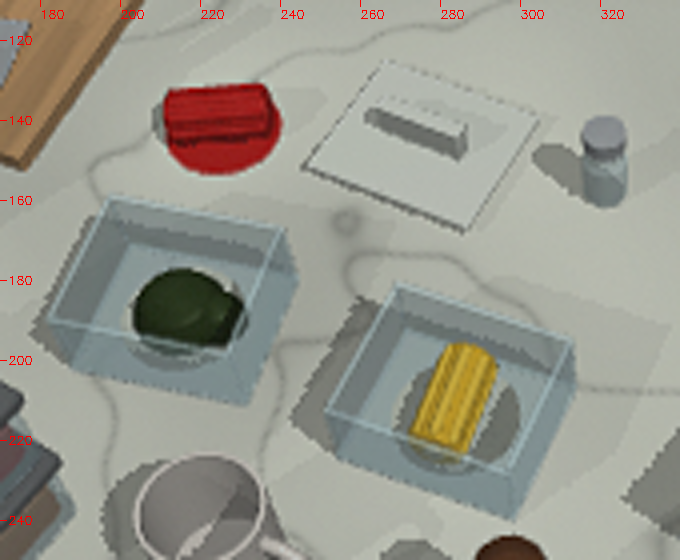

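View pics/c3.png

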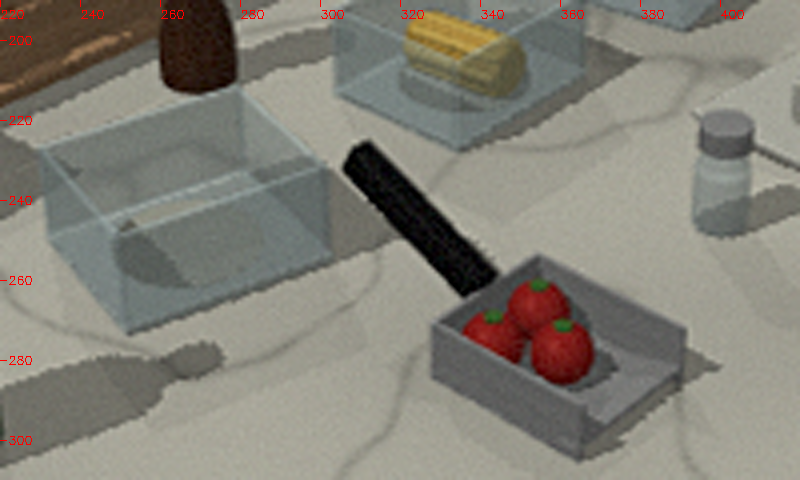

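```bash
cat > h.py <<'E'
import numpy as np, cv2
from scipy.optimize import least_squares
from bench import *
_C={}
def cam(n):
    if n not in _C:_C[n]=camera(n)
    return _C[n]
CAL={"scene":(415.6790766,320.467142,197.3484567,np.array([[-0.43468397,0.76375646,-0.47720636,1.09818442],[0.90046299,0.35994038,-0.24415021,0.33910683],[-0.01470546,-0.53583485,-0.84419474,0.97590837],[0,0,0,1]])),
"side":(487.8300349,323.1473193,200.7364122,np.array([[-0.68659568,-0.34709569,0.63883563,-0.15180466],[-0.72699322,0.33767646,-0.59787579,0.77163082],[-0.00819964,-0.8749281,-0.48418341,0.64856698],[0,0,0,1]]))}
def proj(n,P):
    f,cx,cy,T=CAL[n]; p=(np.atleast_2d(P)-T[:3,3])@T[:3,:3]
    return np.c_[f*p[:,0]/p[:,2]+cx, f*p[:,1]/p[:,2]+cy]
def atz(n,uv,z):
    f,cx,cy,T=CAL[n]; d=T[:3,:3]@np.array([(uv[0]-cx)/f,(uv[1]-cy)/f,1]); o=T[:3,3]
    return o+d*(z-o[2])/d[2]
def fit(local,obs,g):
    """local: Nx3; obs list of (cam,i,u,v); g x,y,yaw"""
    local=np.array(local,float)
    def W(p): c,s=np.cos(p[2]),np.sin(p[2]); return np.c_[p[0]+c*local[:,0]-s*local[:,1],p[1]+s*local[:,0]+c*local[:,1],local[:,2]]
    def r(p):
        w=W(p); return np.concatenate([proj(n,w[i])[0]-[u,v] for n,i,u,v in obs])
    s=least_squares(r,g); return s.x,s.fun.reshape(-1,2),W(s.x)
E
python3 - <<'E'
from h import *
np.set_printoptions(precision=4,suppress=True)
for uv in [(362,206),(405,231),(381,261),(338,234)]: print("box scene",atz("scene",uv,.065))
for uv in [(279,212),(301,229),(253,247),(230,227)]: print("box side",atz("side",uv,.065))
for uv in [(361,168),(389,177),(397,155),(370,146)]: print("scoop scene",atz("scene",uv,.036))
for uv in [(352,254),(327,271),(364,291),(388,272)]: print("scoop side",atz("side",uv,.036))
for uv in [(265,125.5),(304,141),(285,168),(244.5,152)]: print("lid",atz("scene",uv,.014))
for uv in [(261,138),(284,149)]: print("bar",atz("scene",uv,.042))
print("salt",atz("scene",(318,160),0),atz("scene",(318,138),.07))
E
```

```text
box scene [0.5616 0.1832 0.065 ]
box scene [0.5829 0.3065 0.065 ]
box scene [0.6826 0.2823 0.065 ]
box scene [0.6609 0.161  0.065 ]
box side [0.6511 0.1641 0.065 ]
box side [0.5577 0.1763 0.065 ]
box side [0.5747 0.296  0.065 ]
box side [0.6758 0.2859 0.065 ]
scoop scene [0.4309 0.1276 0.036 ]
scoop scene [0.4265 0.2093 0.036 ]
scoop scene [0.3448 0.2026 0.036 ]
scoop scene [0.3468 0.1206 0.036 ]
scoop side [0.4398 0.1339 0.036 ]
scoop side [0.4338 0.2146 0.036 ]
scoop side [0.338  0.2069 0.036 ]
scoop side [0.3446 0.127  0.036 ]
lid [ 0.3909 -0.2082  0.014 ]
lid [ 0.3951 -0.0709  0.014 ]
lid [ 0.5079 -0.0747  0.014 ]
lid [ 0.5072 -0.2112  0.014 ]
bar [ 0.4589 -0.1786  0.042 ]
bar [ 0.4666 -0.0976  0.042 ]
salt [ 0.4321 -0.0064  0.    ] [ 0.4093 -0.016   0.07  ]
```

Run:
```python
from h import *
from scipy.spatial.transform import Rotation as R
np.set_printoptions(precision=4,suppress=True)
s=read_state(); print(R.from_quat(s["eef_rot"]).as_matrix())
h=.065
L=[(-.055,-.065,h),(.055,-.065,h),(.055,.065,h),(-.055,.065,h)]
# box corners: world: 0 near-robot low-y
obs=[("scene",0,363,205.5),("scene",3,405.5,231),("scene",2,381,261),("scene",1,338,234),("side",1,279.5,212),("side",0,302,229.5),("side",3,253,247),("side",2,229.5,227)]
p,r,w=fit(L,obs,[.62,.23,-.17]); print("box",p);print(r)
S=[(0,-.043,.036),(0,.043,.036),(.1,-.043,.036),(.1,.043,.036),(-.096,0,.078)]
# scoop x->-x world: local +y -> world -y
obs=[("scene",1,361,168),("scene",0,389,177.5),("scene",2,398,154.5),("scene",3,370,146),("side",1,352,254),("side",0,327,271),("side",2,365,291),("side",3,388.5,272),("scene",4,365,196),("side",4,309,227)]
p,r,w=fit(S,obs,[.43,.17,3.1]); print("scoop",p);print(r)
c,s_=np.cos(p[2]),np.sin(p[2]);print("grip",p[:2]+.045*-np.array([c,s_]))
Ld=[(-.058,-.068,.014),(-.058,.068,.014),(.058,.068,.014),(.058,-.068,.014)]
obs=[("scene",0,264.5,125),("scene",1,304.5,140.5),("scene",2,285.5,168),("scene",3,244.5,152)]
p,r,w=fit(Ld,obs,[.45,-.14,0]); print("lid",p);print(r)
# others
print("mill",atz("scene",(299,279),0),atz("scene",(297,248),.145)); print("mug",atz("scene",(222,235),.09))
print("oil top",atz("scene",(470,221),.19))
print("corn box",[atz("scene",q,.065) for q in [(268,181.5),(313,195),(296.5,228),(251.5,212)]])
```

```text
[[ 0.3436 -0.0004  0.9391]
 [-0.9391  0.0009  0.3436]
 [-0.001  -1.     -0.    ]]
box [ 0.6178  0.231  -0.1802]
[[-1.8051 -3.2668]
 [-0.1071 -2.7272]
 [ 0.9692  0.7969]
 [-1.2831 -0.8239]
 [-0.624  -2.3937]
 [ 0.4778  0.5978]
 [-3.5695  1.5461]
 [-1.1066 -1.4338]]
scoop [0.4387 0.171  3.2107]
[[-1.3395  2.8948]
 [ 0.3901  2.5794]
 [ 1.5153 -1.2012]
 [ 0.8474 -1.1092]
 [ 1.2139 -1.4399]
 [-0.424  -0.5429]
 [-0.2886  0.5083]
 [ 2.3366 -0.6132]
 [-0.5454 -1.5796]
 [-1.6788  1.2894]]
grip [0.4836 0.1741]
lid [ 0.4493 -0.1413 -0.01  ]
[[ 0.3821  0.3901]
 [-0.5849 -0.4311]
 [-0.2566  0.1116]
 [ 0.4749  0.002 ]]
mill [0.7847 0.1128 0.    ] [0.7694 0.1095 0.145 ]
mug [ 0.7943 -0.0841  0.09  ]
oil top [0.5711 0.4286 0.19  ]
corn box [array([ 0.5978, -0.0727,  0.065 ]), array([0.585 , 0.0549, 0.065 ]), array([0.6898, 0.061 , 0.065 ]), array([ 0.6979, -0.064 ,  0.065 ])]
```

Run:
```python
from h import *
print(atz("scene",(143,175),0),atz("scene",(90,185),0), atz("scene",(130,120),.2),atz("scene",(78,150),.15),atz("scene",(165,258),.0),atz("scene",(78,213),.15))
```

```text
[ 6.96911910e-01 -4.42407435e-01  1.11022302e-16] [ 0.79011645 -0.55822619  0.        ] [ 0.65630433 -0.42205187  0.2       ] [ 0.76694947 -0.52498553  0.15      ] [ 0.88191069 -0.22332469  0.        ] [ 0.9100943 -0.3903399  0.15     ]
```

Emit:
{"fn": "jog_arm", "kwargs": {"commands": [{"translation":[20,20,0],"twist":0.08},{"translation":[25,38,0],"twist":0.14},{"translation":[25,38,0],"twist":0.14},{"translation":[25,38,0],"twist":0.14},{"translation":[25,38,0],"twist":0.14},{"translation":[25,40,0],"twist":0.145},{"translation":[20,40,0],"twist":0.145},{"translation":[20,40,0],"twist":0.145},{"translation":[15,40,0],"twist":0.145},{"translation":[10,40,0],"twist":0.145},{"translation":[10,40,0],"twist":0.145},{"translation":[10,40,0],"twist":0.145},{"translation":[5,40,0],"twist":0.145},{"translation":[5,40,0],"twist":0.145},{"translation":[5,40,0],"twist":0.145},{"translation":[5,40,0],"twist":0.145},{"translation":[5,40,0],"twist":0.145},{"translation":[5,40,0],"twist":0.145},{"translation":[5,40,0],"twist":0.145},{"translation":[4,29,0],"twist":0.145}], "grip": 0}}

```text
time: 2.15
ee_pos: [0.4834, 0.1767, 0.2227]
eef_rot: [0.492, 0.508, -0.508, -0.492]
ft_force: [0.3, -0.8, 1.1]
width: 0.0873
```

Run:
```python
from h import *
from scipy.spatial.transform import Rotation as R
s=read_state(); print(s["ee_pos"],R.from_quat(s["eef_rot"]).as_matrix().round(3),s["joint_positions"])
c=camera("wrist"); cv2.imwrite("pics/w1.png",c["img"][:,:,::-1]); print(c["cam_to_world"].tolist())
```

```text
[0.48343644 0.17672668 0.22270149] [[-0.032  0.    -0.999]
 [ 0.999  0.001 -0.032]
 [ 0.001 -1.    -0.   ]] [ 0.39304694  0.18334156 -0.91477691  1.71103324  0.14922208  1.3200578
  1.05188185]
[[-0.03191495827292016, 0.9693518520207905, 0.24359479145149643, 0.4172924039251604], [0.9994903047705851, 0.030769114797589123, 0.00850836318998573, 0.17455022670301062], [0.0007524015136123111, 0.24374217640456292, -0.9698397730210522, 0.38565238118646494], [0.0, 0.0, 0.0, 1.0]]
```

View pics/w1.png

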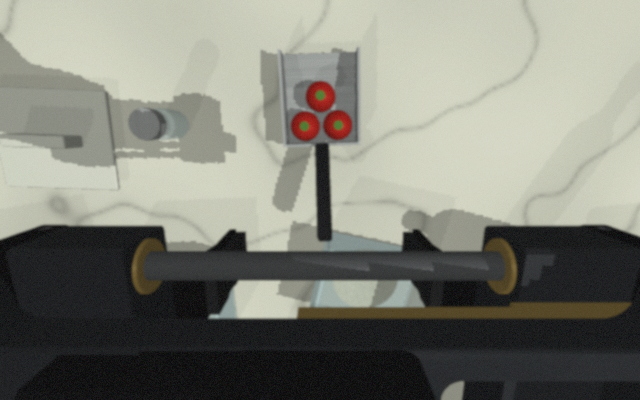

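```bash
cat >> h.py <<'E'
def wz(c,uv,z):
    T=np.array(c["cam_to_world"]); d=T[:3,:3]@np.array([(uv[0]-c["cx"])/c["fx"],(uv[1]-c["cy"])/c["fy"],1]); o=T[:3,3]
    return (o+d*(z-o[2])/d[2]).round(4)
E
python3 - <<'E'
from h import *
c=camera("wrist")
print("handle end top",wz(c,(324,239),.088),"start",wz(c,(322,146),.043))
for q,z in [((280,50),.036),((357,47),.036),((357,142),.036),((285,146),.036)]: print(wz(c,q,z))
for q in [(320,95),(305,126),(338,125)]: print("tom",wz(c,q,.03))
print("lid bar right end",wz(c,(80,141),.042),"lid corner",wz(c,(106,92),.014),wz(c,(118,189),.014))
E
```

```text
handle end top [0.5293 0.1836 0.088 ] start [0.4385 0.1774 0.043 ]
[0.3429 0.1296 0.036 ]
[0.3364 0.2092 0.036 ]
[0.4329 0.2161 0.036 ]
[0.4408 0.1362 0.036 ]
tom [0.3847 0.1728 0.03  ]
tom [0.4182 0.1575 0.03  ]
tom [0.4155 0.1942 0.03  ]
lid bar right end [ 0.4451 -0.0863  0.042 ] lid corner [ 0.391  -0.0703  0.014 ] [ 0.5034 -0.0699  0.014 ]
```

Emit:
{"fn": "jog_arm", "kwargs": {"commands": [{"translation":[0,1,-15],"twist":0.037},{"translation":[0,0,-25],"twist":0},{"translation":[0,0,-30],"twist":0},{"translation":[0,0,-30],"twist":0},{"translation":[0,0,-30],"twist":0},{"translation":[0,0,-25],"twist":0},{"translation":[0,0,-20],"twist":0},{"translation":[0,0,-12],"twist":0},{"translation":[0,0,0],"twist":0},{"translation":[0,0,0],"twist":0}]}}

```text
time: 3.25
ee_pos: [0.484, 0.1747, 0.0359]
eef_rot: [0.485, 0.515, -0.515, -0.485]
ft_force: [0.6, 0.5, 0.3]
width: 0.087
```

Run:
```python
from h import *
for n in ("side",):
    c=camera(n); i=c["img"][180:330,240:440,::-1]; cv2.imwrite(f"pics/s2.png",cv2.resize(i,None,fx=4,fy=4))
c=camera("wrist"); cv2.imwrite("pics/w2.png",c["img"][:,:,::-1])
```

```text
(no output)
```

View pics/s2.png

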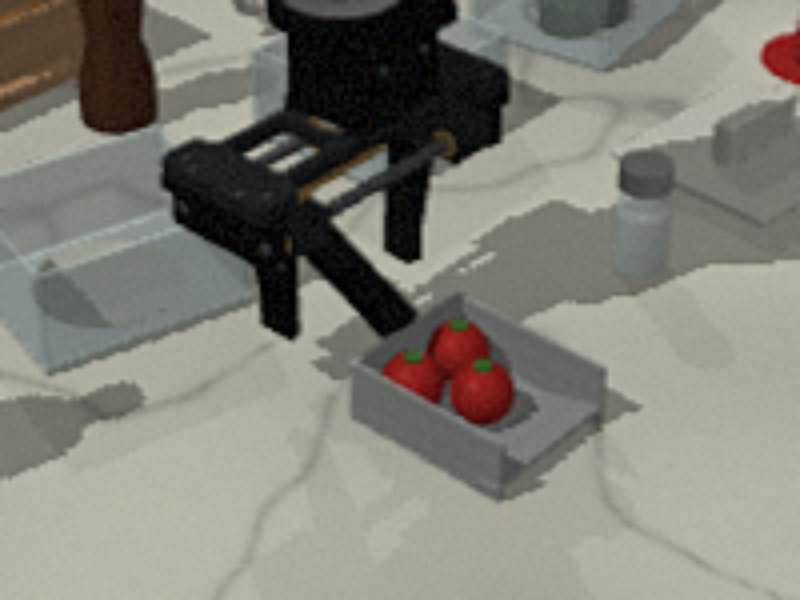

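View pics/w2.png

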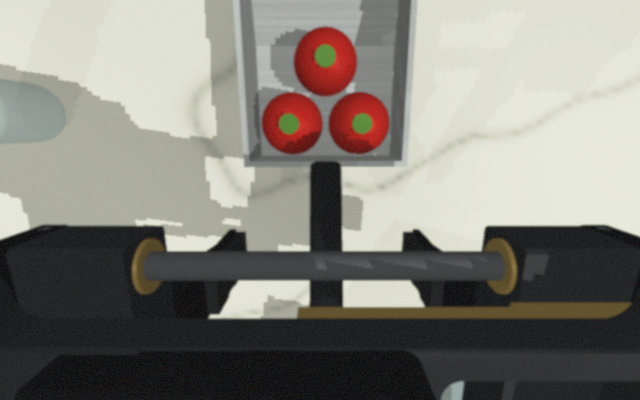

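Emit:
{"fn": "jog_arm", "kwargs": {"commands": [{"translation":[0,0,0],"twist":0},{"translation":[0,0,0],"twist":0},{"translation":[0,0,0],"twist":0},{"translation":[0,0,0],"twist":0},{"translation":[0,0,0],"twist":0},{"translation":[0,0,0],"twist":0},{"translation":[0,0,0],"twist":0},{"translation":[0,0,0],"twist":0},{"translation":[0,0,0],"twist":0},{"translation":[0,0,0],"twist":0}], "grip": 1, "grip_force": 60}}

```text
time: 4.35
ee_pos: [0.4838, 0.1751, 0.0356]
eef_rot: [0.484, 0.515, -0.515, -0.485]
ft_force: [-0.4, 0.5, 0.5]
width: 0.0154
```

Emit:
{"fn": "jog_arm", "kwargs": {"commands": [{"translation":[0,0,2],"twist":0},{"translation":[0,0,3],"twist":0},{"translation":[0,0,4],"twist":0},{"translation":[0,0,4],"twist":0},{"translation":[0,0,4],"twist":0},{"translation":[0,0,2],"twist":0},{"translation":[0,0,0],"twist":0}]}}

```text
time: 5.05
ee_pos: [0.484, 0.1751, 0.0549]
eef_rot: [0.485, 0.515, -0.515, -0.484]
ft_force: [0.7, -0.6, -2.1]
width: 0.0149
```

Run:
```python
from h import *
for n in ("side",):
    c=camera(n); i=c["img"][180:330,240:440,::-1]; cv2.imwrite(f"pics/s3.png",cv2.resize(i,None,fx=4,fy=4))
c=camera("wrist"); cv2.imwrite("pics/w3.png",c["img"][:,:,::-1])
s=read_state();print(s["ee_pos"],s["width"],s["torque"],s["ft_force"])
```

```text
[0.483755   0.17494571 0.05452691] 0.015941180532684868 [ 0.12272873 -0.27579236 -0.05696534] [ 0.26285994  0.025255   -1.67708944]
```

View pics/s3.png

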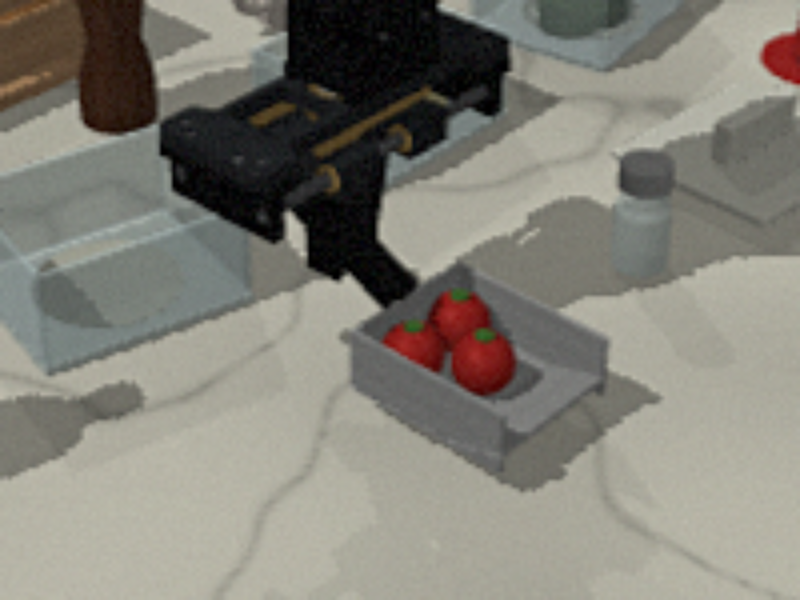

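View pics/w3.png

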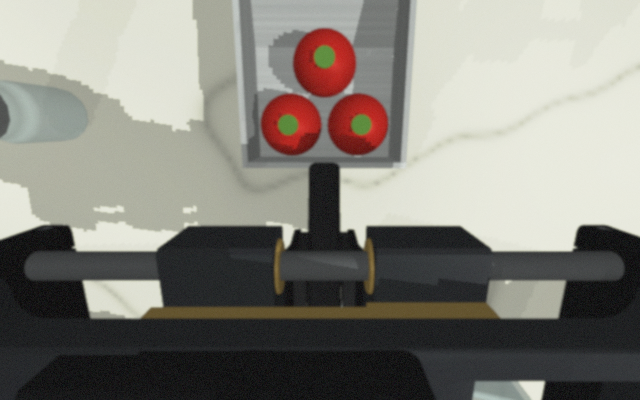

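Emit:
{"fn": "jog_arm", "kwargs": {"commands": [{"translation":[0,0,-3],"twist":0},{"translation":[0,0,-5],"twist":0},{"translation":[0,0,-5],"twist":0},{"translation":[0,0,-4],"twist":0},{"translation":[0,0,-2],"twist":0},{"translation":[0,0,0],"twist":0},{"translation":[0,0,0],"twist":0}]}}

```text
time: 5.85
ee_pos: [0.4837, 0.1751, 0.0356]
eef_rot: [-0.484, -0.515, 0.515, 0.485]
ft_force: [-0.4, -0.6, -0.1]
width: 0.0155
```

Emit:
{"fn": "jog_arm", "kwargs": {"commands": [{"translation":[0,0,0],"twist":0},{"translation":[0,0,0],"twist":0},{"translation":[0,0,0],"twist":0},{"translation":[0,0,0],"twist":0},{"translation":[4,0,4],"twist":0},{"translation":[4,0.5,4],"twist":0},{"translation":[0,0,0],"twist":0},{"translation":[0,0,0],"twist":0}], "grip": 0.6}}

```text
time: 6.65
ee_pos: [0.492, 0.1756, 0.0437]
eef_rot: [0.485, 0.515, -0.515, -0.485]
ft_force: [-0.5, 0.9, 0.2]
width: 0.0348
```

Emit:
{"fn": "jog_arm", "kwargs": {"commands": [{"translation":[0,0,0],"twist":0},{"translation":[0,0,0],"twist":0},{"translation":[0,0,0],"twist":0},{"translation":[0,0,0],"twist":0},{"translation":[0,0,0],"twist":0},{"translation":[0,0,0],"twist":0},{"translation":[0,0,0],"twist":0}], "grip": 1, "grip_force": 60}}

```text
time: 7.35
ee_pos: [0.4917, 0.1756, 0.0435]
eef_rot: [-0.484, -0.515, 0.515, 0.485]
ft_force: [-0.7, 0.4, -0.8]
width: 0.0156
```

Emit:
{"fn": "jog_arm", "kwargs": {"commands": [{"translation":[0,0,2],"twist":0},{"translation":[0,0,5],"twist":0},{"translation":[0,0,5],"twist":0},{"translation":[0,0,5],"twist":0},{"translation":[0,0,3],"twist":0},{"translation":[0,0,0],"twist":0}]}}

```text
time: 7.95
ee_pos: [0.4921, 0.1756, 0.0642]
eef_rot: [0.485, 0.515, -0.515, -0.484]
ft_force: [0.2, -0.3, -1.4]
width: 0.0158
```

Run:
```python
from h import *
for n in ("side",):
    c=camera(n); i=c["img"][180:330,240:440,::-1]; cv2.imwrite(f"pics/s4.png",cv2.resize(i,None,fx=4,fy=4))
s=read_state();print(s["ee_pos"],s["width"],s["torque"],s["ft_force"])
```

```text
[0.49195543 0.17552265 0.06380524] 0.01564393990968744 [ 0.14412903 -0.31153467  0.0115593 ] [-0.07954434 -0.11622674 -1.66753078]
```

View pics/s4.png

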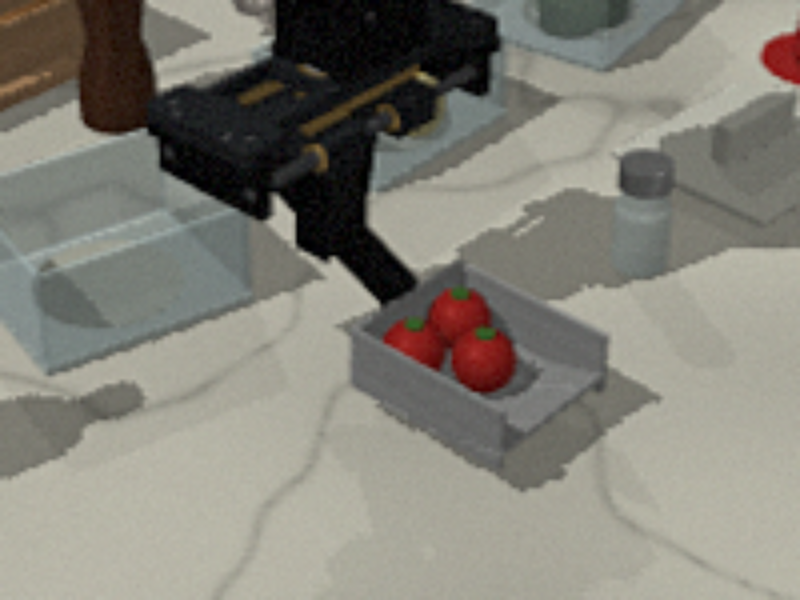

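Emit:
{"fn": "jog_arm", "kwargs": {"commands": [{"translation":[0,0,4],"twist":0},{"translation":[0,0,8],"twist":0},{"translation":[0,0,12],"twist":0},{"translation":[2,0,14],"twist":0},{"translation":[5,0,14],"twist":0},{"translation":[8,1,14],"twist":-0.01},{"translation":[11,1,14],"twist":-0.015},{"translation":[13,2,14],"twist":-0.02},{"translation":[15,2,12],"twist":-0.02},{"translation":[16,2,8],"twist":-0.02},{"translation":[17,2,6],"twist":-0.02},{"translation":[17,3,2],"twist":-0.02},{"translation":[17,3,0],"twist":-0.02},{"translation":[17,3,0],"twist":-0.02},{"translation":[17,3,0],"twist":-0.02},{"translation":[17,3,0],"twist":-0.02},{"translation":[17,2,0],"twist":-0.02},{"translation":[15,2,0],"twist":-0.015},{"translation":[13,2,0],"twist":-0.01},{"translation":[11,1,0],"twist":0}]}}

```text
time: 10.0
ee_pos: [0.7208, 0.2073, 0.1864]
eef_rot: [-0.545, -0.451, 0.45, 0.545]
ft_force: [-0.3, 0.0, -2.0]
width: 0.0151
```

Emit:
{"fn": "jog_arm", "kwargs": {"commands": [{"translation":[8,1,0],"twist":0},{"translation":[6,0,0],"twist":0},{"translation":[3,0,0],"twist":0},{"translation":[1,0,0],"twist":0},{"translation":[0,0,0],"twist":0},{"translation":[0,0,0],"twist":0}]}}

```text
time: 10.6
ee_pos: [0.7376, 0.2085, 0.1858]
eef_rot: [-0.545, -0.451, 0.451, 0.545]
ft_force: [0.2, 0.1, -1.4]
width: 0.0157
```

```bash
cat > look.py <<'E'
import sys
from h import *
t=sys.argv[1]
o=[]
for n,(x0,y0,x1,y1) in (("scene",(270,120,470,320)),("side",(170,130,370,330))):
    c=camera(n); o.append(cv2.resize(c["img"][y0:y1,x0:x1,::-1],(400,400),interpolation=cv2.INTER_CUBIC))
cv2.imwrite(f"pics/{t}.png",np.hstack(o))
s=read_state();print(s["time"],s["ee_pos"],s["eef_rot"],s["width"],s["torque"],s["ft_force"],s["joint_positions"].round(2) if hasattr(s["joint_positions"],"round") else s["joint_positions"])
E
python3 look.py a5
```

```text
10.7 [0.73764208 0.2085391  0.18580116] [ 0.54487739  0.45073007 -0.45062536 -0.54487413] 0.015618639386843842 [ 0.02111078 -0.2714859  -0.0057834 ] [-0.83150479 -1.27390761 -1.78998685] [ 0.02  0.77 -0.69  1.01  0.46  1.5   0.83]
```

View pics/a5.png

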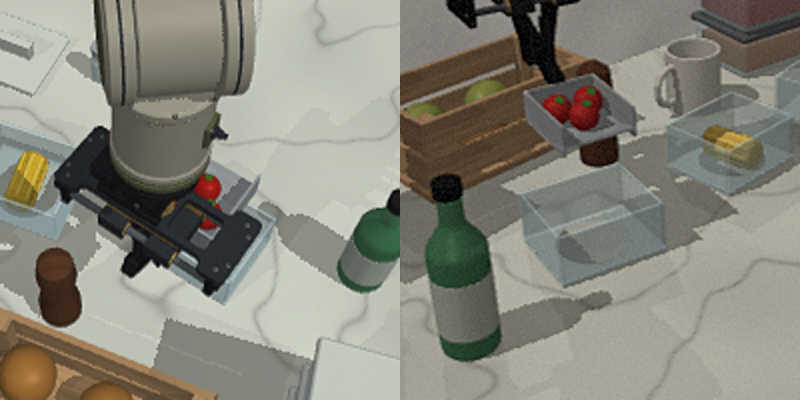

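Emit:
{"fn": "jog_arm", "kwargs": {"commands": [{"translation":[0,0,0],"twist":0},{"translation":[0,0,0],"twist":0},{"translation":[0,0,0],"twist":0}], "grip_force": 30}}

```text
time: 11.0
ee_pos: [0.7378, 0.2086, 0.1856]
eef_rot: [-0.545, -0.451, 0.451, 0.545]
ft_force: [-0.3, 0.1, -2.3]
width: 0.0156
```

Emit:
{"fn": "jog_arm", "kwargs": {"commands": [{"translation":[0,0,0],"twist":0},{"translation":[0,0,0],"twist":0}], "grip_force": 22}}

```text
time: 11.2
ee_pos: [0.7378, 0.2085, 0.1856]
eef_rot: [-0.545, -0.451, 0.451, 0.545]
ft_force: [0.8, 0.6, -2.6]
width: 0.0154
```

```bash
python3 look.py a6
```

```text
11.3 [0.7377972  0.20856281 0.18558232] [-0.54488467 -0.45066612  0.45062137  0.54492305] 0.015829341790074027 [ 0.0280621  -0.38264911  0.02417249] [ 0.78543682 -0.29297971 -1.83650092] [ 0.02  0.77 -0.69  1.01  0.46  1.5   0.83]
```

View pics/a6.png

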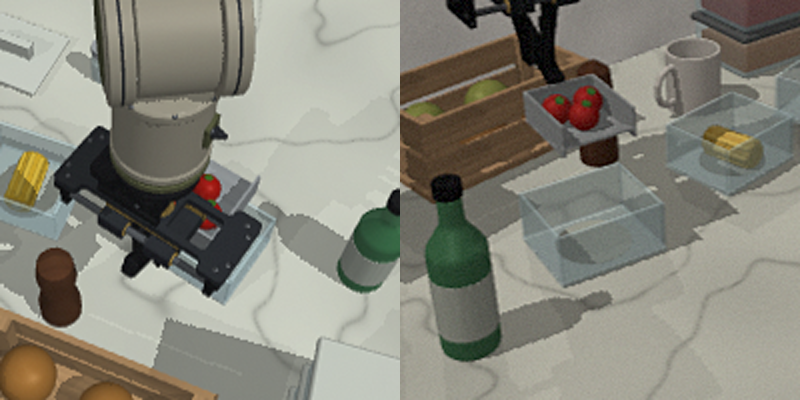

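No slip at 22 N. Lowering further.

Emit:
{"fn": "jog_arm", "kwargs": {"commands": [{"translation":[0,0,0],"twist":0},{"translation":[0,0,0],"twist":0}], "grip_force": 17}}

```text
time: 11.5
ee_pos: [0.7378, 0.2085, 0.1856]
eef_rot: [-0.545, -0.451, 0.451, 0.545]
ft_force: [-1.1, -0.3, -2.4]
width: 0.0159
```

Emit:
{"fn": "jog_arm", "kwargs": {"commands": [{"translation":[0,0,0],"twist":0},{"translation":[0,0,0],"twist":0}], "grip_force": 14}}

```text
time: 11.7
ee_pos: [0.7378, 0.2086, 0.1856]
eef_rot: [-0.545, -0.451, 0.451, 0.545]
ft_force: [-0.2, 0.2, -2.0]
width: 0.0158
```

```bash
python3 look.py a7
```

```text
11.8 [0.73778468 0.2085614  0.1855446 ] [-0.54486373 -0.45066275  0.45065443  0.54491943] 0.015886736386095435 [ 0.09801768 -0.28037379 -0.03138586] [ 0.49595649  0.71453502 -2.41707054] [ 0.02  0.77 -0.69  1.01  0.46  1.5   0.83]
```

View pics/a7.png

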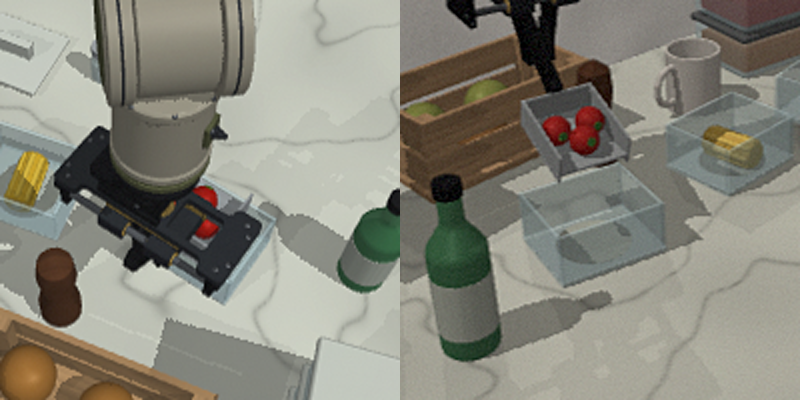

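Emit:
{"fn": "jog_arm", "kwargs": {"commands": [{"translation":[0,0,0],"twist":0}], "grip_force": 25}}

```text
time: 11.9
ee_pos: [0.7379, 0.2085, 0.1855]
eef_rot: [-0.545, -0.451, 0.451, 0.545]
ft_force: [0.2, 0.2, -1.6]
width: 0.0156
```

```bash
python3 look.py a8
```

```text
12.0 [0.73781812 0.20854195 0.1856063 ] [-0.54489647 -0.45065791  0.45059628  0.54493877] 0.016197252646559086 [ 0.02230647 -0.2827276  -0.0048407 ] [-0.24080196  0.23307849 -1.75683572] [ 0.02  0.77 -0.69  1.01  0.46  1.5   0.83]
```

View pics/a8.png

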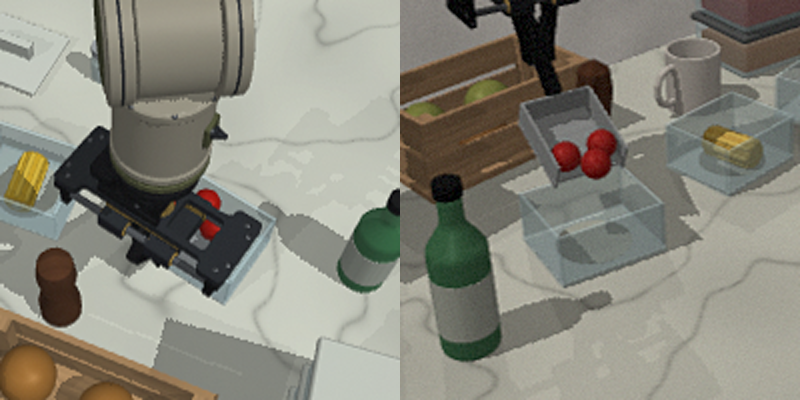

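Emit:
{"fn": "jog_arm", "kwargs": {"commands": [{"translation":[0,0,0],"twist":0},{"translation":[0,0,0],"twist":0}]}}

```text
time: 12.2
ee_pos: [0.7378, 0.2085, 0.1857]
eef_rot: [-0.545, -0.451, 0.451, 0.545]
ft_force: [0.7, -1.0, -1.6]
width: 0.0156
```

```bash
python3 look.py a9
```

```text
12.3 [0.73783648 0.2085684  0.18566734] [-0.54488968 -0.45070161  0.45056959  0.5449315 ] 0.01585082036539321 [ 0.0181996  -0.1986938   0.01785626] [ 0.02637857  0.25970301 -1.39655544] [ 0.02  0.77 -0.69  1.01  0.46  1.5   0.83]
```

View pics/a9.png

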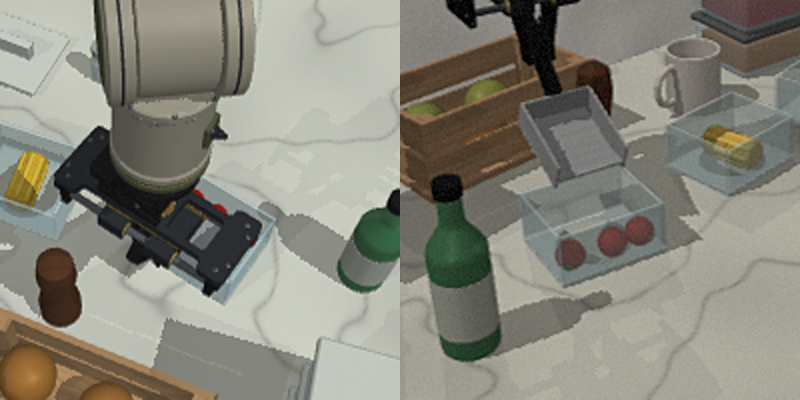

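Emit:
{"fn": "jog_arm", "kwargs": {"commands": [{"translation":[0,0,8],"twist":0},{"translation":[0,0,15],"twist":0},{"translation":[-6,-1,12],"twist":0},{"translation":[-14,-2,5],"twist":0.02},{"translation":[-22,-3,0],"twist":0.03},{"translation":[-28,-4,0],"twist":0.03},{"translation":[-30,-4,0],"twist":0.03},{"translation":[-30,-4,0],"twist":0.03},{"translation":[-30,-4,0],"twist":0.03},{"translation":[-28,-4,0],"twist":0.03},{"translation":[-24,-3,0],"twist":0.03},{"translation":[-18,-2,-4],"twist":0.02},{"translation":[-11,-1,-12],"twist":0},{"translation":[-5,-1,-18],"twist":0},{"translation":[0,0,-20],"twist":0},{"translation":[0,0,-16],"twist":0},{"translation":[0,0,-8],"twist":0},{"translation":[0,0,0],"twist":0}], "grip_force": 60}}

```text
time: 14.1
ee_pos: [0.4914, 0.1755, 0.1471]
eef_rot: [-0.484, -0.515, 0.515, 0.485]
ft_force: [0.2, 0.6, -1.1]
width: 0.0154
```

```bash
python3 look.py a10
python3 - <<'E'
from h import *
c=camera("side"); cv2.imwrite("pics/s10.png",cv2.resize(c["img"][160:320,220:420,::-1],None,fx=4,fy=4))
E
```

```text
14.2 [0.4921495  0.17591202 0.14827002] [ 0.48445353  0.51537949 -0.51482062 -0.48440529] 0.015685130833245485 [ 0.12595714 -0.25091862  0.04949768] [-0.77875676  0.22356096 -1.05976292] [ 0.36  0.28 -0.89  1.79  0.23  1.18  1.02]
```

View pics/a10.png

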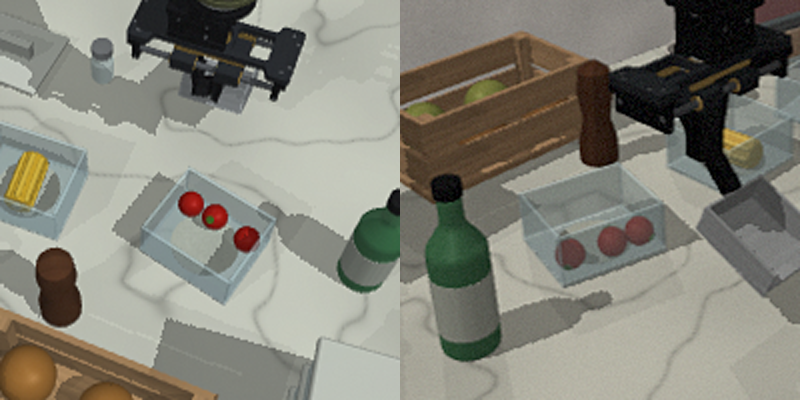

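View pics/s10.png

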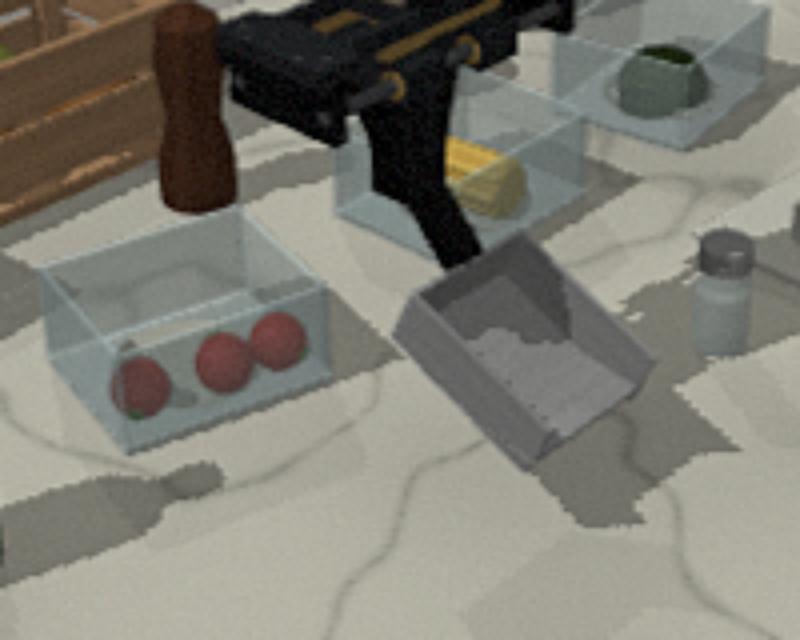

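Emit:
{"fn": "jog_arm", "kwargs": {"commands": [{"translation":[0,0,-8],"twist":0},{"translation":[0,0,-10],"twist":0},{"translation":[0,0,-10],"twist":0},{"translation":[0,0,-8],"twist":0},{"translation":[0,0,-8],"twist":0},{"translation":[0,0,-8],"twist":0},{"translation":[0,0,-8],"twist":0},{"translation":[0,0,-8],"twist":0},{"translation":[0,0,-8],"twist":0},{"translation":[0,0,-7],"twist":0},{"translation":[0,0,-6],"twist":0},{"translation":[0,0,0],"twist":0}], "grip_force": 10}}

```text
time: 15.45
ee_pos: [0.4911, 0.1754, 0.0576]
eef_rot: [-0.484, -0.515, 0.516, 0.485]
ft_force: [-0.7, 0.5, -0.5]
width: 0.0159
```

Run:
```python
from h import *
c=camera("side"); cv2.imwrite("pics/s11.png",cv2.resize(c["img"][160:320,220:420,::-1],None,fx=4,fy=4))
s=read_state();print(s["ee_pos"],s["ft_force"],s["torque"])
```

```text
[0.49123221 0.17548696 0.05802577] [-0.19722484 -1.13673298 -0.71662337] [ 0.10157006 -0.25683703  0.04946162]
```

View pics/s11.png

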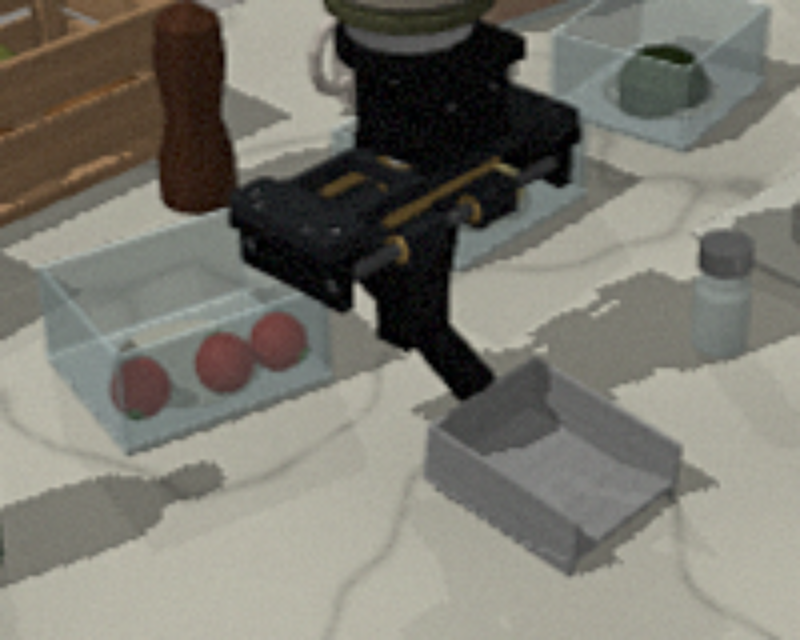

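Emit:
{"fn": "jog_arm", "kwargs": {"commands": [{"translation":[0,0,-5],"twist":0},{"translation":[0,0,-4],"twist":0},{"translation":[0,0,-3],"twist":0},{"translation":[0,0,-2],"twist":0},{"translation":[0,0,0],"twist":0},{"translation":[0,0,0],"twist":0}]}}

```text
time: 16.1
ee_pos: [0.4915, 0.1755, 0.0444]
eef_rot: [-0.484, -0.515, 0.515, 0.485]
ft_force: [0.3, -0.6, -0.2]
width: 0.0159
```

Run:
```python
from h import *
c=camera("side"); cv2.imwrite("pics/s12.png",cv2.resize(c["img"][160:320,220:420,::-1],None,fx=4,fy=4))
s=read_state();print(s["ee_pos"],s["ft_force"],s["torque"])
```

```text
[0.49153665 0.17552682 0.04448927] [-0.76466494 -0.17009656 -0.80334359] [ 0.12102461 -0.11364734  0.01301362]
```

View pics/s12.png

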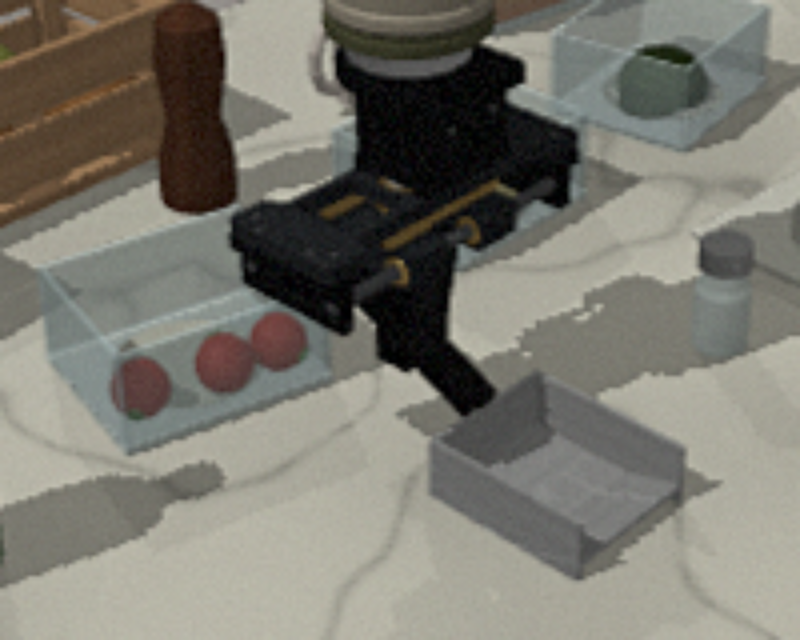

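Emit:
{"fn": "jog_arm", "kwargs": {"commands": [{"translation":[0,0,0],"twist":0},{"translation":[0,0,0],"twist":0},{"translation":[0,0,0],"twist":0},{"translation":[0,0,0],"twist":0},{"translation":[0,0,0],"twist":0},{"translation":[0,0,10],"twist":0},{"translation":[0,0,25],"twist":0},{"translation":[0,0,40],"twist":0},{"translation":[0,0,45],"twist":0},{"translation":[0,-20,35],"twist":-0.14},{"translation":[-4,-30,10],"twist":-0.145},{"translation":[-4,-35,0],"twist":-0.145},{"translation":[-4,-35,0],"twist":-0.145},{"translation":[-4,-35,0],"twist":-0.145},{"translation":[-4,-35,0],"twist":-0.145},{"translation":[-4,-35,0],"twist":-0.145},{"translation":[-4,-35,0],"twist":-0.145},{"translation":[-4,-30,0],"twist":-0.145},{"translation":[-4,-20,0],"twist":-0.145},{"translation":[-4,-7,0],"twist":-0.145}], "grip": 0}}

```text
time: 18.15
ee_pos: [0.4513, -0.1436, 0.2102]
eef_rot: [0.707, 0.012, -0.012, -0.707]
ft_force: [0.3, 0.0, 0.5]
width: 0.0871
```

Emit:
{"fn": "jog_arm", "kwargs": {"commands": [{"translation":[0,0,0],"twist":-0.06},{"translation":[0,0,0],"twist":0}]}}

```text
time: 18.35
ee_pos: [0.4518, -0.1414, 0.2103]
eef_rot: [0.707, -0.006, 0.007, -0.707]
ft_force: [-0.5, 1.1, -0.3]
width: 0.0872
```

```bash
python3 look.py a13;  python3 - <<'E'
from h import *
c=camera("wrist"); cv2.imwrite("pics/w13.png",c["img"][:,:,::-1]);print(c["cam_to_world"].tolist())
c=camera("side"); cv2.imwrite("pics/s13.png",cv2.resize(c["img"][180:330,240:440,::-1],None,fx=4,fy=4))
E
```

```text
18.45 [ 0.45194577 -0.14105471  0.21006374] [ 0.70712098 -0.00514316  0.00557732 -0.70705188] 0.08715222896656181 [-0.01187732 -0.05176437 -0.02333575] [0.45572779 0.65115025 0.27389592] [ 0.76  0.04 -0.56  1.84  0.02  1.27  0.18]
[[0.9998852783276647, -0.014616082392533258, -0.003974961521829904, 0.45313195108498006], [-0.015144323569325237, -0.9695633381232204, -0.2443718126768772, -0.07462824613330803], [-0.00028221841351881683, 0.2444039760373179, -0.9696734588767058, 0.37304249046356197], [0.0, 0.0, 0.0, 1.0]]
```

View pics/s13.png

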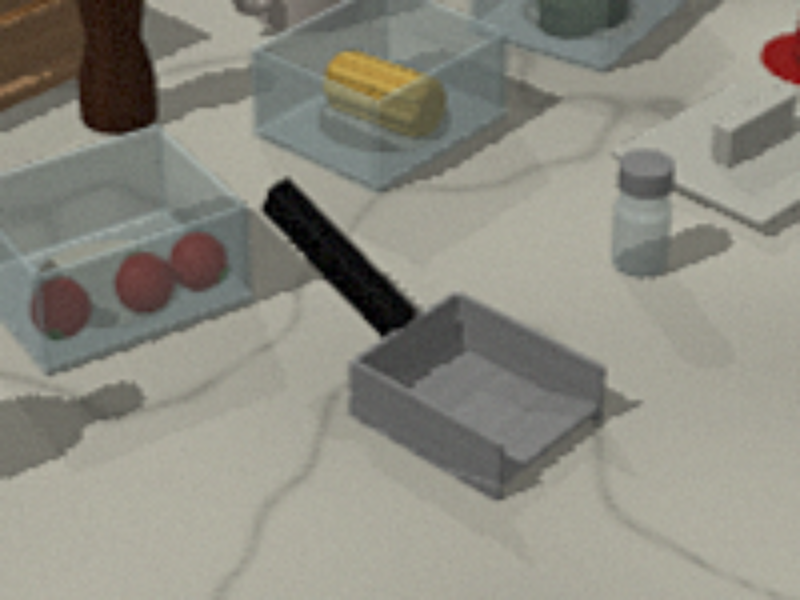

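View pics/w13.png

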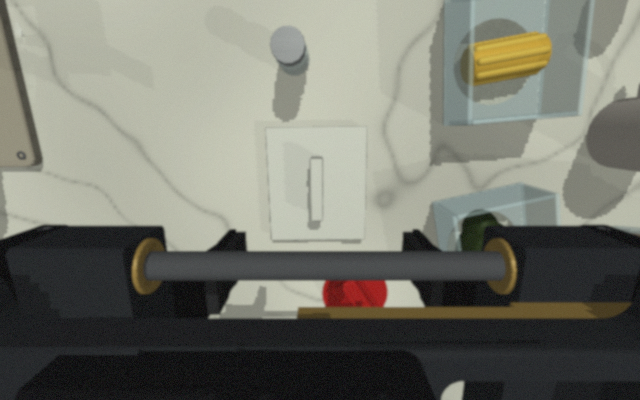

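Run:
```python
from h import *
c=camera("wrist")
cv2.imwrite("pics/w13c.png",cv2.resize(c["img"][110:260,240:400,::-1],None,fx=5,fy=5,interpolation=cv2.INTER_CUBIC))
for q in [(267,127),(365,126),(363,240),(273,242)]: print(wz(c,q,.014))
for q in [(316.5,157),(316.5,222)]: print("bar",wz(c,q,.042))
print("red",atz("scene",(225,140),.02), atz("scene",(225,150),0))
```

```text
[ 0.3888 -0.0753  0.014 ]
[ 0.4993 -0.0759  0.014 ]
[ 0.4991 -0.2125  0.014 ]
[ 0.3878 -0.2134  0.014 ]
bar [ 0.4446 -0.107   0.042 ]
bar [ 0.4431 -0.1795  0.042 ]
red [ 0.49645707 -0.28489401  0.02      ] [ 0.51701765 -0.27658151  0.        ]
```

View pics/w13c.png

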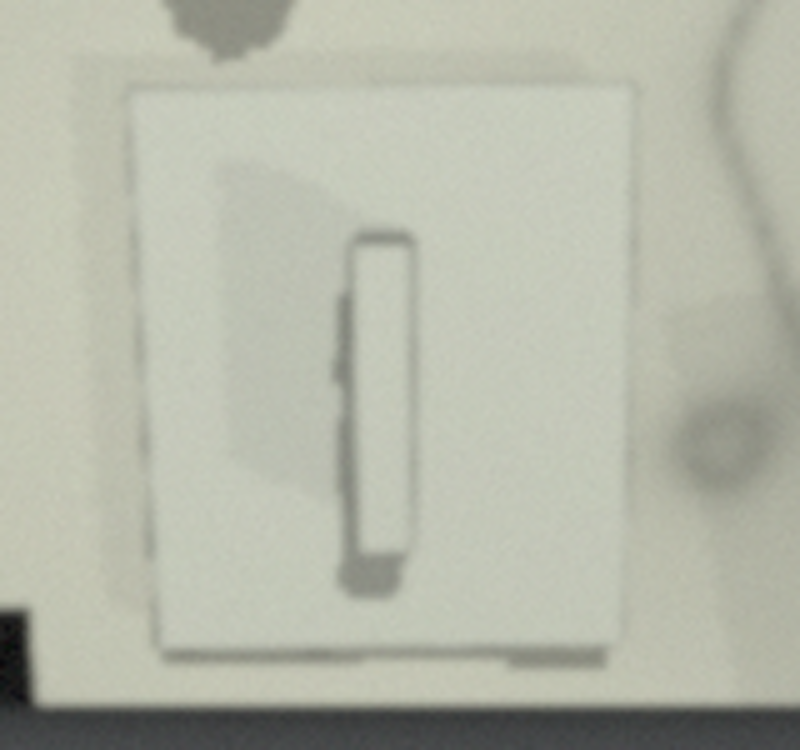

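Emit:
{"fn": "jog_arm", "kwargs": {"commands": [{"translation":[-3,0,-15],"twist":0},{"translation":[-4,-1,-30],"twist":0},{"translation":[0,0,-35],"twist":0},{"translation":[0,0,-35],"twist":0},{"translation":[0,0,-30],"twist":0},{"translation":[0,0,-22],"twist":0},{"translation":[0,0,-15],"twist":0},{"translation":[0,0,-8],"twist":0},{"translation":[0,0,-3],"twist":0},{"translation":[0,0,0],"twist":0},{"translation":[0,0,0],"twist":0}]}}

```text
time: 19.7
ee_pos: [0.4454, -0.1426, 0.0173]
eef_rot: [0.707, -0.006, 0.007, -0.707]
ft_force: [-0.9, -0.1, 0.6]
width: 0.0872
```

```bash
python3 - <<'E'
from h import *
c=camera("wrist"); cv2.imwrite("pics/w14.png",c["img"][:,:,::-1])
s=read_state();print(s["ee_pos"],s["ft_force"],s["eef_rot"])
E
```

```text
[ 0.44541355 -0.14265795  0.01738245] [-0.27750936 -0.05068421 -0.14453999] [ 0.7072852  -0.00584715  0.0068253  -0.70687118]
```

View pics/w14.png

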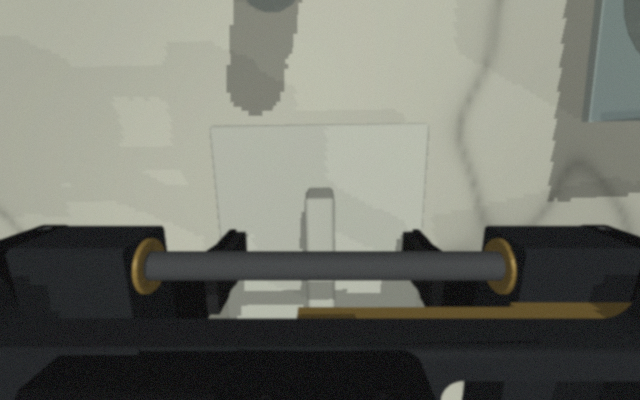

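Emit:
{"fn": "jog_arm", "kwargs": {"commands": [{"translation":[0,0,0],"twist":0},{"translation":[0,0,0],"twist":0},{"translation":[0,0,0],"twist":0},{"translation":[0,0,0],"twist":0},{"translation":[0,0,0],"twist":0},{"translation":[0,0,0],"twist":0},{"translation":[0,0,0],"twist":0},{"translation":[0,0,0],"twist":0},{"translation":[0,0,0],"twist":0},{"translation":[0,0,0],"twist":0}], "grip": 1, "grip_force": 50}}

```text
time: 20.75
ee_pos: [0.4447, -0.1424, 0.0166]
eef_rot: [-0.707, 0.006, -0.006, 0.707]
ft_force: [-1.8, 0.3, 0.8]
width: 0.015
```

Emit:
{"fn": "jog_arm", "kwargs": {"commands": [{"translation":[0,0,5],"twist":0},{"translation":[0,0,15],"twist":0},{"translation":[0,0,25],"twist":0},{"translation":[0,0,30],"twist":0},{"translation":[0,0,30],"twist":0},{"translation":[0,0,25],"twist":0},{"translation":[0,0,15],"twist":0},{"translation":[0,0,5],"twist":0},{"translation":[0,0,0],"twist":0}]}}

```text
time: 21.65
ee_pos: [0.4449, -0.1425, 0.1669]
eef_rot: [0.707, -0.006, 0.007, -0.707]
ft_force: [-0.4, -0.2, -2.3]
width: 0.0135
```

```bash
python3 - <<'E'
from h import *
c=camera("wrist"); cv2.imwrite("pics/w15.png",c["img"][:,:,::-1])
c=camera("scene"); cv2.imwrite("pics/sc15.png",c["img"][:,:,::-1])
s=read_state();print(s["ee_pos"],s["ft_force"],s["eef_rot"],s["width"])
E
```

```text
[ 0.44424609 -0.14232654  0.1656561 ] [-0.61764276 -0.28821101 -2.16396131] [-0.7069009   0.00677677 -0.0059215   0.70725535] 0.013456643113972483
```

View pics/w15.png

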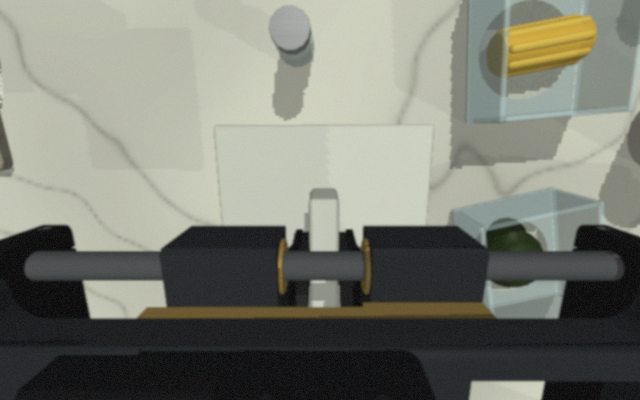

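View pics/sc15.png

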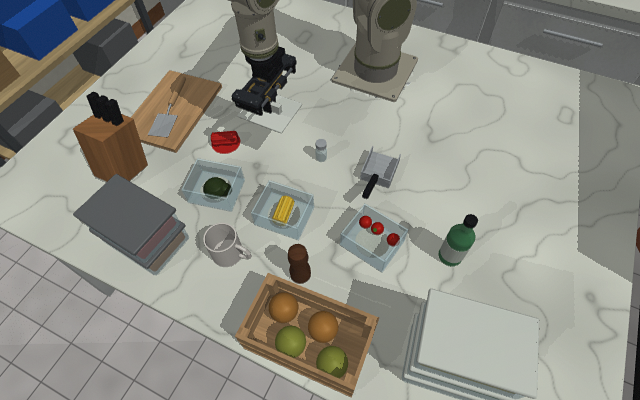

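Emit:
{"fn": "jog_arm", "kwargs": {"commands": [{"translation":[3,5,10],"twist":0},{"translation":[8,14,15],"twist":-0.02},{"translation":[13,21,16],"twist":-0.02},{"translation":[15,25,16],"twist":-0.02},{"translation":[16,26,16],"twist":-0.02},{"translation":[16,26,16],"twist":-0.02},{"translation":[16,26,16],"twist":-0.02},{"translation":[16,26,16],"twist":-0.02},{"translation":[15,24,14],"twist":-0.02},{"translation":[13,20,10],"twist":-0.005},{"translation":[10,14,6],"twist":0},{"translation":[6,8,3],"twist":0},{"translation":[2,3,0],"twist":0},{"translation":[0,0,0],"twist":0},{"translation":[0,0,0],"twist":0}]}}

```text
time: 23.25
ee_pos: [0.5935, 0.0946, 0.3202]
eef_rot: [0.704, -0.065, 0.065, -0.704]
ft_force: [-1.0, 0.2, -1.8]
width: 0.0133
```

```bash
cat > crop.py <<'E'
import cv2
def crop(n,src,x0,y0,x1,y1,f,g=20):
    c=cv2.resize(src[y0:y1,x0:x1],None,fx=f,fy=f,interpolation=cv2.INTER_CUBIC)
    for x in range((x0+g-1)//g*g,x1,g):
        cv2.line(c,((x-x0)*f,0),((x-x0)*f,6),(0,0,255),1); cv2.putText(c,str(x),((x-x0)*f,18),0,.4,(0,0,255),1)
    for y in range((y0+g-1)//g*g,y1,g):
        cv2.line(c,(0,(y-y0)*f),(6,(y-y0)*f),(0,0,255),1); cv2.putText(c,str(y),(8,(y-y0)*f+4),0,.4,(0,0,255),1)
    cv2.imwrite(n,c)
E
python3 - <<'E'
from h import *
from crop import crop
import json
c=camera("wrist"); crop("pics/w16.png",c["img"][:,:,::-1],200,0,460,200,3)
json.dump({k:(np.array(v).tolist()) for k,v in c.items() if k!="img"},open("w16.json","w"))
s=read_state();print(s["ee_pos"],s["ft_force"],s["eef_rot"],s["width"]); print(c["cam_to_world"])
json.dump({"p":list(map(float,s["ee_pos"])),"q":list(map(float,s["eef_rot"]))},open("st16.json","w"))
c=camera("side"); crop("pics/s16.png",c["img"][:,:,::-1],210,190,320,290,6)
c=camera("scene"); crop("pics/sc16.png",c["img"][:,:,::-1],320,190,430,280,6)
E
```

```text
[0.59353817 0.09451459 0.32033157] [ 1.13401266  0.18980226 -1.84340871] [ 0.70435201 -0.06514942  0.06490989 -0.70386824] 0.01348460374230215
[[ 0.98313912 -0.17692995 -0.04618721  0.60602697]
 [-0.18285358 -0.95320108 -0.24077431  0.16004343]
 [-0.00142551  0.24516014 -0.96948155  0.48314076]
 [ 0.          0.          0.          1.        ]]
```

View pics/w16.png

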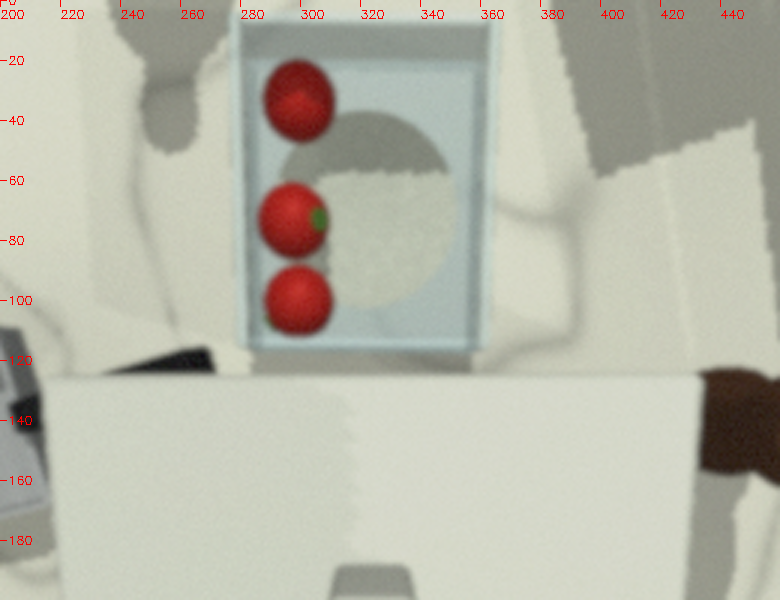

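View pics/s16.png

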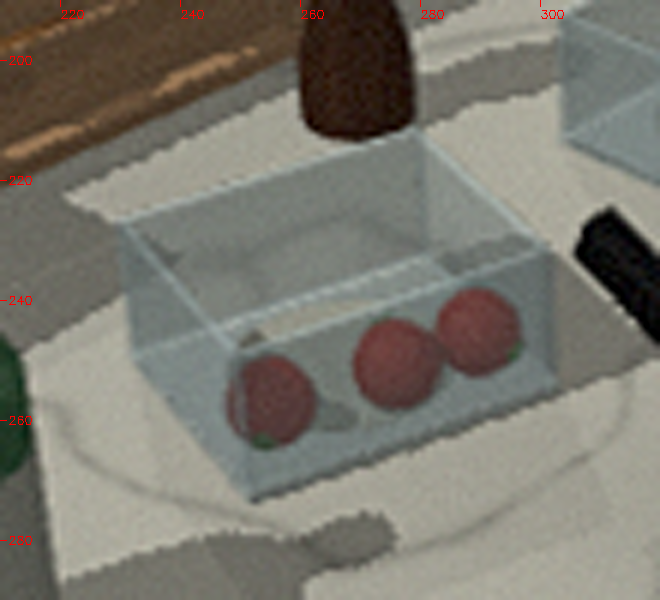

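View pics/sc16.png

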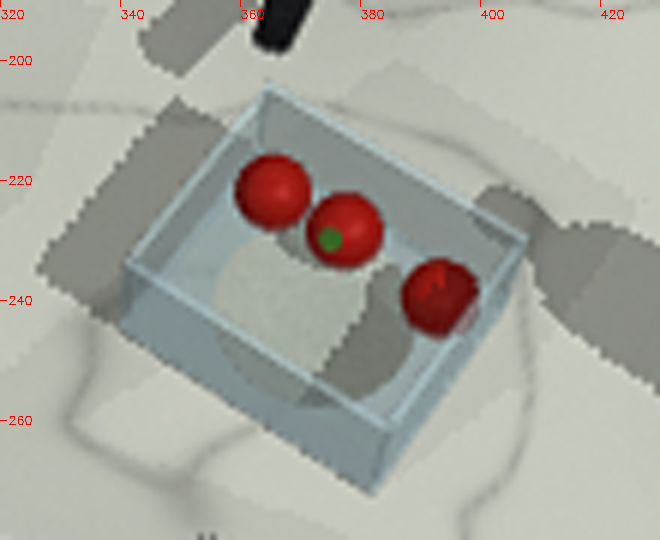

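```bash
python3 - <<'E'
from h import *
import json
from scipy.spatial.transform import Rotation as R
np.set_printoptions(precision=4,suppress=True)
c=json.load(open("w16.json")); CAL["wrist"]=(c["fx"],c["cx"],c["cy"],np.array(c["cam_to_world"]))
st=json.load(open("st16.json"))
h=.065
L=[(-.055,-.065,h),(.055,-.065,h),(.055,.065,h),(-.055,.065,h)]
W=[("wrist",3,277.3,7.3),("wrist",2,366,7.3),("wrist",1,362,116.3),("wrist",0,280,116.3)]
SC=[("scene",0,364.7,204.7),("scene",3,407.7,230),("scene",2,385,261.3),("scene",1,340.7,233.7)]
SI=[("side",1,280,212),("side",0,301.7,230.5),("side",3,249.5,248.7),("side",2,230.3,228)]
for n,o in (("w",W),("sc",SC),("si",SI),("all",W+SC+SI),("sc+si",SC+SI)):
    p,r,_=fit(L,o,[.62,.23,-.17]); print(n,p,np.abs(r).max(), r.mean(0))
z=st["p"][2]-.0166+.014
a=wz(c,(215,125.5),z);b=wz(c,(435,125.5),z)
m=(a+b)/2; x=R.from_quat(st["q"]).as_matrix()[:,0]; yaw=np.arctan2(x[1],x[0]); e=(b-a); print("tool yaw",yaw,"lid yaw",np.arctan2(e[1],e[0]),np.linalg.norm(e),a,b)
ey=np.arctan2(e[1],e[0]); cen=m[:2]-.068*np.array([-np.sin(ey),np.cos(ey)]); d=cen-np.array(st["p"][:2])
print("lid cen",cen,"off in tool x,y",d@[np.cos(yaw),np.sin(yaw)],d@[-np.sin(yaw),np.cos(yaw)])
E
```

```text
w [ 0.6158  0.2336 -0.1886] 1.9509367095146075 [0.007  0.1705]
sc [ 0.6169  0.2391 -0.1877] 1.644086006067056 [-0.0039 -0.0957]
si [ 0.613   0.2331 -0.1902] 1.4851264978899792 [-0.0128 -0.1743]
all [ 0.6155  0.2342 -0.1886] 2.7500071146932044 [-1.0298 -0.6743]
sc+si [ 0.6142  0.2359 -0.1881] 2.8936739122304402 [-1.0894 -0.6919]
tool yaw -0.18419201511554345 lid yaw -0.18384346453686856 0.1143265935817209 [0.5501 0.1703 0.3177] [0.6625 0.1494 0.3177]
lid cen [0.5939 0.093 ] off in tool x,y 0.0006033279627531081 -0.0014324074745104749
```

Emit:
{"fn": "jog_arm", "kwargs": {"commands": [{"translation":[1,6,0],"twist":-0.004},{"translation":[2,14,0],"twist":0},{"translation":[3,20,0],"twist":0},{"translation":[4,22,-5],"twist":0},{"translation":[4,22,-12],"twist":0},{"translation":[3,20,-18],"twist":0},{"translation":[2,16,-24],"twist":0},{"translation":[2,12,-28],"twist":0},{"translation":[1,6,-30],"twist":0},{"translation":[0,2,-30],"twist":0},{"translation":[0,0,-26],"twist":0},{"translation":[0,0,-20],"twist":0},{"translation":[0,0,-14],"twist":0},{"translation":[0,0,-8],"twist":0},{"translation":[0,0,-4],"twist":0},{"translation":[0,0,0],"twist":0},{"translation":[0,0,0],"twist":0}]}}

```text
time: 25.1
ee_pos: [0.6163, 0.2359, 0.1025]
eef_rot: [-0.704, 0.066, -0.067, 0.704]
ft_force: [0.6, 0.3, -1.5]
width: 0.0134
```

```bash
python3 - <<'E'
from h import *
from crop import crop
s=read_state();print(s["ee_pos"],s["ft_force"],s["eef_rot"],s["width"])
c=camera("side"); crop("pics/s17.png",c["img"][:,:,::-1],210,190,320,290,6)
c=camera("scene"); crop("pics/sc17.png",c["img"][:,:,::-1],320,180,430,280,6)
c=camera("wrist"); crop("pics/w17.png",c["img"][:,:,::-1],160,60,500,260,2)
E
```

```text
[0.61626471 0.23588426 0.10254428] [ 0.62444337  0.32879425 -1.49653782] [-0.70377011  0.06560903 -0.06651143  0.70425799] 0.013443003670023193
```

View pics/s17.png

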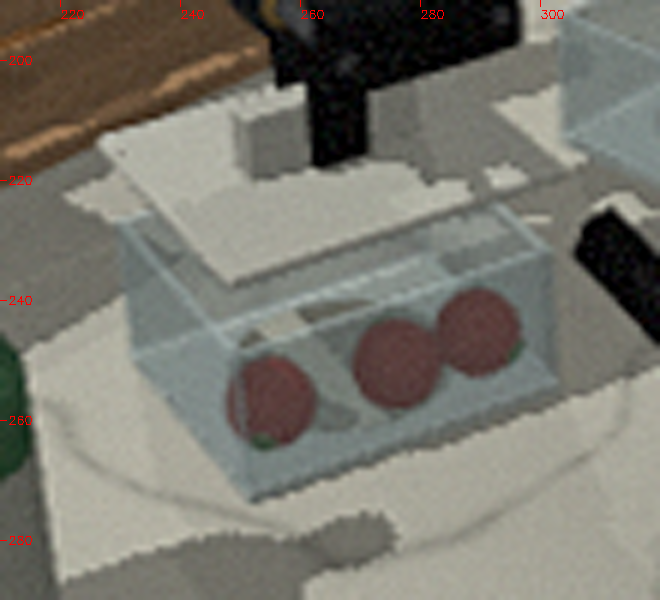

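View pics/sc17.png

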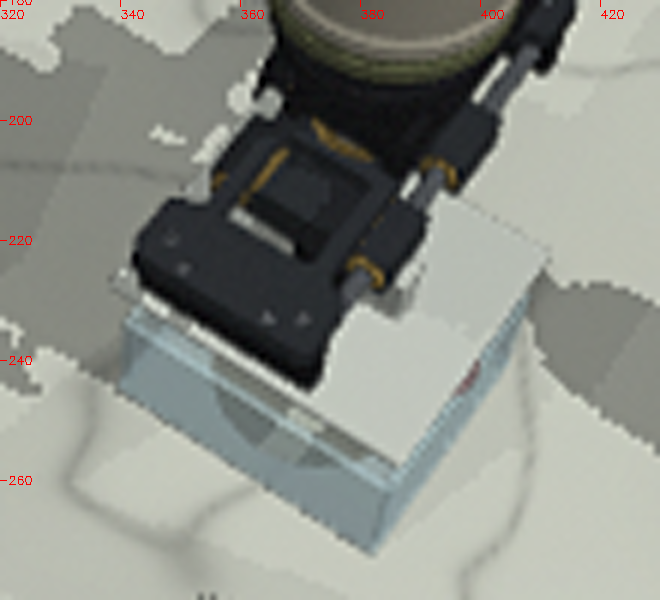

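View pics/w17.png

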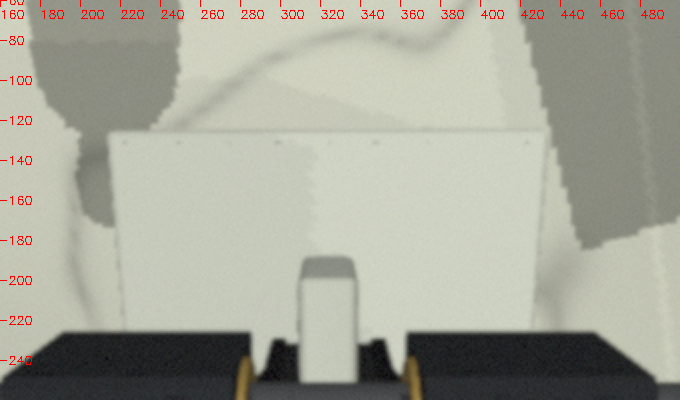

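```bash
python3 - <<'E'
from h import *
np.set_printoptions(precision=4,suppress=True)
z=.0999
L=[(-.058,-.068,z),(.058,-.068,z),(.058,.068,z),(-.058,.068,z)]
SC=[("scene",3,411.7,222.7),("scene",2,386,257.8),("scene",1,339.2,225.8)]
SI=[("side",2,226.3,213.3),("side",3,249.2,236.3)]
for n,o in (("sc",SC),("si",SI),("both",SC+SI)):
    p,r,_=fit(L,o,[.62,.23,-.17]); print(n,p);print(r)
E
```

```text
sc [ 0.6153  0.2379 -0.2137]
[[ 0.9912 -0.2087]
 [ 0.0355  0.0653]
 [-1.0297  0.0251]]
si [ 0.6132  0.2306 -0.1695]
[[-0.0941 -0.3049]
 [ 0.0865  0.2529]]
both [ 0.6136  0.2343 -0.1862]
[[-0.3593 -2.2073]
 [-0.1155 -1.3751]
 [-2.0001 -0.1849]
 [-1.4462 -0.1223]
 [-2.2261  0.7559]]
```

Emit:
{"fn": "jog_arm", "kwargs": {"commands": [{"translation":[0,0,-6],"twist":0},{"translation":[0,0,-6],"twist":0},{"translation":[0,0,-5],"twist":0},{"translation":[0,0,-3],"twist":0},{"translation":[0,0,-2],"twist":0},{"translation":[0,0,-2],"twist":0},{"translation":[0,0,0],"twist":0}]}}

```text
time: 25.95
ee_pos: [0.6157, 0.2355, 0.0774]
eef_rot: [0.704, -0.066, 0.066, -0.704]
ft_force: [-0.0, 0.5, -1.7]
width: 0.0135
```

Emit:
{"fn": "jog_arm", "kwargs": {"commands": [{"translation":[0,0,-2],"twist":0},{"translation":[0,0,-1],"twist":0},{"translation":[0,0,-1],"twist":0},{"translation":[0,0,0],"twist":0},{"translation":[0,0,0],"twist":0}]}}

```text
time: 26.45
ee_pos: [0.6159, 0.2356, 0.0737]
eef_rot: [-0.704, 0.066, -0.066, 0.704]
ft_force: [-1.5, -0.1, -0.6]
width: 0.0139
```

```bash
python3 - <<'E'
from h import *
from crop import crop
s=read_state();print(s["ee_pos"],s["ft_force"],s["eef_rot"],s["width"])
c=camera("side"); crop("pics/s18.png",c["img"][:,:,::-1],210,190,320,290,6)
E
```

```text
[0.61586715 0.23557775 0.073735  ] [-1.5167356  -0.0803655  -0.62372101] [-0.70398986  0.06592547 -0.06611027  0.70404655] 0.013916983410001086
```

View pics/s18.png

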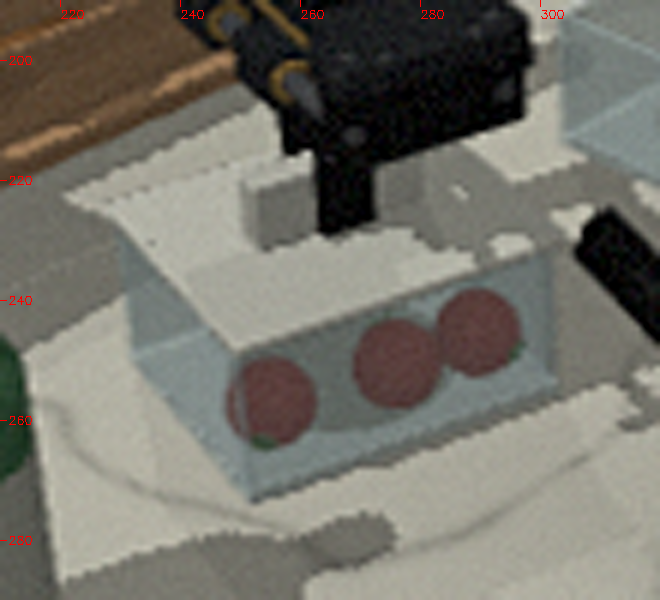

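Emit:
{"fn": "jog_arm", "kwargs": {"commands": [{"translation":[0,0,0],"twist":0},{"translation":[0,0,0],"twist":0},{"translation":[0,0,0],"twist":0},{"translation":[0,0,0],"twist":0},{"translation":[0,0,0],"twist":0},{"translation":[0,0,5],"twist":0},{"translation":[0,0,15],"twist":0},{"translation":[0,0,30],"twist":0},{"translation":[0,0,40],"twist":0},{"translation":[0,0,40],"twist":0},{"translation":[-20,-30,30],"twist":0},{"translation":[-40,-45,10],"twist":0},{"translation":[-40,-45,0],"twist":0},{"translation":[-40,-45,0],"twist":0},{"translation":[-30,-45,0],"twist":0},{"translation":[-20,-40,0],"twist":0},{"translation":[0,-30,0],"twist":0},{"translation":[0,-15,0],"twist":0},{"translation":[0,0,0],"twist":0}], "grip": 0.5}}

```text
time: 28.4
ee_pos: [0.4488, -0.0346, 0.2429]
eef_rot: [0.704, -0.067, 0.068, -0.704]
ft_force: [0.0, 0.9, -0.6]
width: 0.0435
```

```bash
python3 - <<'E'
from h import *
from crop import crop
np.set_printoptions(precision=4,suppress=True)
s=read_state();print(s["time"],s["ee_pos"],s["ft_force"],s["width"])
c=camera("side"); cv2.imwrite("pics/side19.png",c["img"][:,:,::-1]); crop("pics/s19.png",c["img"][:,:,::-1],210,190,340,290,6)
c=camera("scene"); cv2.imwrite("pics/scene19.png",c["img"][:,:,::-1]); crop("pics/sc19.png",c["img"][:,:,::-1],320,140,450,280,4)
E
```

```text
28.4 [ 0.4488 -0.0346  0.2429] [ 0.0311  0.9327 -0.6197] 0.043513540711290086
```

View pics/scene19.png

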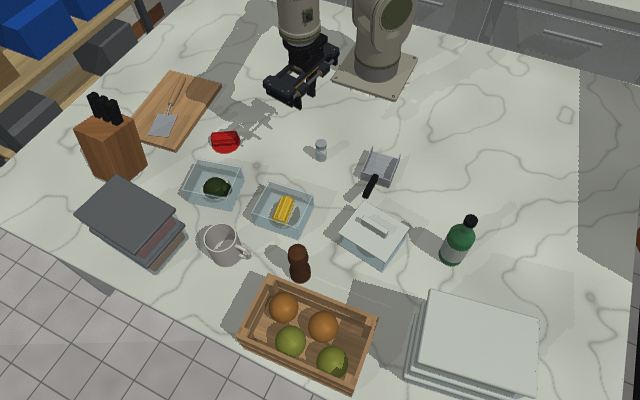

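View pics/s19.png

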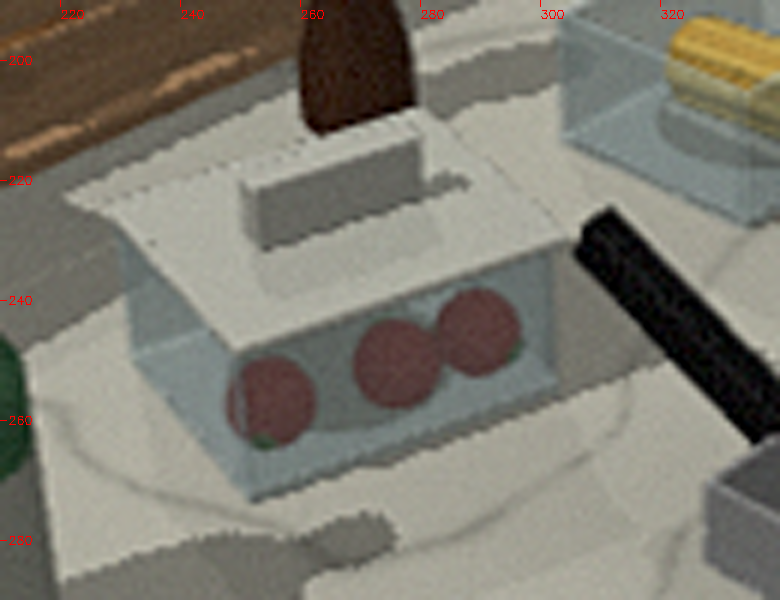

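View pics/sc19.png

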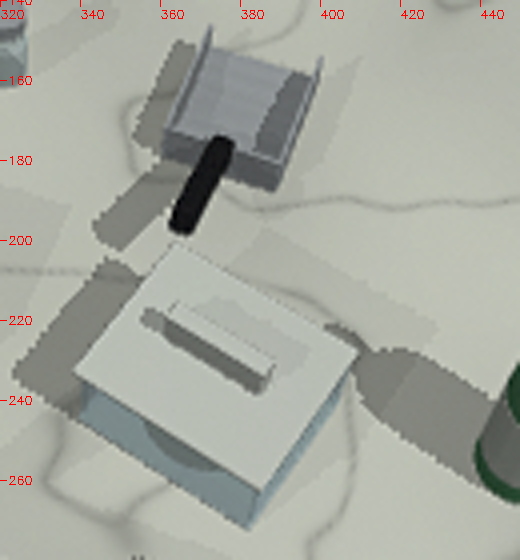

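```bash
python3 -c "
from bench import *
print(close_job())"
```

```text
the job is handed in; nothing more can be done
None
```

I tipped all three tomatoes into the empty container, laid the scoop flat and right way up at its starting spot, and seated the lid. I handed the job in at about 28 s of the 72 s allowed.

**Tipping:** the moves can only shift the tool and turn it about the vertical. So I held the level scoop over the container and lowered the grip force until it slipped at 14 N and the scoop swung nose down by roughly 30° (judged by eye). I then raised the grip to 25 N to stop it. All three tomatoes rolled in without the gripper touching them.

**Scoop:** I pressed it flat with a light grip on the worktop, and the final pictures show it flat and right way up. I gripped it twice at the start, because the first grip point would have let the handle hit the gripper's body before a 30° tilt.

**Lid:** it went down without jamming, ending at the height that matches fully seated. The final pictures show its plate flush on the rim all round.

**Rest of the scene:** the container did not visibly move in the side view, and the other food and objects look undisturbed in the final pictures.

**Disagreements:**
- **Scoop heading:** the task text says its front points roughly along world -y, but all three cameras showed world -x, so I went by the images.
- **Container position:** the cameras disagreed by up to about 6 mm. I aimed by the wrist view; at the last check before lowering, the estimates of the remaining lid offset differed in sign but were all under 3 mm, inside the 4 mm play.

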